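# Snap the red tube carrier into the bench mixer and start it

## Robot

A 7-joint arm with a two-finger parallel gripper is mounted at the origin on the work surface. World frame = base frame: x ahead of the robot, y to its left, z up, the work surface at z = 0. Lengths are in m, angles in rad, forces in N, time in s.
With the tool pointing down it reaches from about 0.4 to 0.85 m from the base axis. Payload 10.4 kg.
Tool frame: the origin (TCP) lies at the very end of the fingers, on their centre line; the grasp point (between the pads) lies 19 mm behind it; y points along the fingers, x is the direction in which the jaws open and shut, and the axes are right-handed (so a half turn about y gives the same grasp; the last joint's range is limited). The gripper opens to 87 mm and grips with 3 to 60 N. Pads are 19 mm wide; open, the fingers measure 117 mm over their backs; the gripper's body (75 mm by 190 mm) begins 51 mm behind the grasp point.
Start: joints at [1.125, 0.332, -0.065, 1.46, 0.022, 1.35, -0.088], TCP at [0.256, -0.57, 0.223] pointing down, gripper open.
Joint ranges: [-2.6, 2.6], [-0.5, 2.12], [-1.47, 1.34], [0.16, 2.42], [-1.27, 4.41], [0.06, 2.06], [-2.6, 2.6]. Speed limits (rad/s): [2.22, 2.22, 2.79, 2.79, 3.14, 3.14, 3.14].

## Interface

Orientations are given as a unit quaternion [x, y, z, w].
In Python, from bench import readout, vision, r gives the robot as it stands.
- The arm moves only by the tool arm_command, never from a script. Its argument "targets" is a list that holds one entry, the list of rows, each a list of 6 numbers: the shift along the tool's x, y, z in m, then the turn, a rotation vector about the tool's x, y, z in degrees. A call has 1 to 12 rows; each row shifts and turns the commanded pose from where the row before left it, along the tool's axes as they then stand; what a row does not reach is not made up. A row lasts 1/12 s, in which the tool goes at most 41.7 mm and 7.16 degrees, less where a joint would pass 70% of its speed; a pose out of reach is approached as far as the arm can. A call is refused whole if a number of a shift passes 0.0417 or a number of a turn 7.16, either way. A call with a gripper value outside its range is refused whole. "hand" is the opening, from 0 (shut) to 1 (fully open), set as the call begins (left out, the last holds). The fingers move at their own pace and stop on an object; "grip_force" is the grip in N (left out, the last holds). Time passes only in rows, so rows that do not move let the fingers close. It gives the time, the measured TCP pose, the force and the opening at its end, in the units of the state.
- readout.read_state(): the state, without advancing time (a new reading comes with each control period).
- vision.camera(name): name is "scene" or "top"; returns a dict with "pixels" (420x560x3 uint8, blue, green, red), "fovy" (degrees; the focal length in pixels is half the picture's height over the tangent of half this angle, whatever the lens; pixels are square), "cx", "cy" (the principal point, pixels), "D" ([k1, k2, p1, p2, k3] as OpenCV has them; the pictures are not rectified), "R" (3x3) and "t" (3): a world point X has camera coordinates R X + t. Camera axes: x right, y down, z forward; pixel columns grow to the right and rows downward; lengths in m; the calibration is good to about 2 mm. A picture is of the moment at which its call begins. There is no depth.
- r.close_job(): hands the job in, once; it reports no verdict.
The state is a dict: "time": time; "joint_positions": joint angles; "joint_vel": joint speeds; "joint_torque": joint torques, N m; "ee_pos": TCP position; "eef_rot": TCP orientation; "ft_force": force on the tool from outside, world axes, zero at the start; "torque": the same for the moment, N m; "width": finger opening in m.
Only numpy, scipy, OpenCV 4.12 (cv2) and the standard library are available. Lean on these libraries where they do the work, as an engineer would, in place of code of your own. Each camera call takes 0.05 s, during which the arm holds its last target.

## Task

Pick up the red tube carrier by its fin and slide it along the mixer's guide rails, pushing the yellow spring catch aside, until it is fully home and the catch has clicked out behind it. Only then throw the mixer's green-tipped lever right over, away from the open mouth of the rails, to start it. Keep the red carrier upright throughout, and leave the blue carrier and the two lidded glass jars where they stand.

Things in the scene. Friction and masses are not known exactly. Their poses are not given: they have to be found in the camera images.
- red_carrier_grip (a point): Red tube carrier, loose, 0.18-0.35 kg, 76 mm tall. Foot 84 (x) x 100 (y) x 12 mm, body 84 x 80 up to 24 mm, low tube caps up to 30 mm, and in the middle a grey upright fin 56 long (x), 14 thick (y), from 24 to 76 mm. Point: inside the fin at the carrier's centre, 56 mm above its underside; pinch the fin here from above. z up. Same after a half turn: either way round fits.
- blue_carrier_grip (a point): An identical carrier in blue, loose; same point and axes. Not wanted: leave it where it stands.
- seat (a point): Point on the deck of the fixed bench mixer (deck 30 mm above the bench) under the seat's centre. x = slide-in direction, from the open mouth to the back stop; y left; z up. Home: carrier's centre over this point, fin along x, grip point 56 mm above it. Back stop face at x +43 mm. A hump 30 mm above the deck, beyond x +65.
- mixer: The mixer, axes as seat, origin 30 mm below it. Channel walls at y +-51.5 mm, x -35 to +50. From x -30 on, lips 16 to 21 mm above the deck overhang the foot about 5 mm each side, so the carrier cannot be let down into the seat but slides in under them. Guides 5 mm high run in line with the walls from x -71; before that, to x -107, flared guides 12 mm high widen the mouth by 13 mm each side.
- mouth (a point): Point on the mixer's deck, 145 mm before the seat along -x, same axes. A carrier let down centred here, fin along x, rests on the deck with its front just inside the flared guides and clear of the catch. The deck reaches 50 mm further out and is 150 mm wide here.
- catch (a joint): Yellow spring catch at the right (-y) of the channel: 0 = fully sprung out, up to 0.014 m pushed aside (to -y). Spring 2 N at rest, about 4.5 N pushed aside; sliding the carrier past takes up to about 15 N. Slope faces the mouth, square face the seat; it springs back to 0 behind the foot's rear edge, leaving 3 mm of play in all.
- catch_nose (a point): Nose tip of the yellow catch, at rest at x -46, y -42.5 mm, 10.5 mm above the seat point; it reaches 9 mm into the channel. Axes as the seat's.
- switch (a joint): The mixer's start lever, left of the rails: near 0 rad (0 to 0.15) = off, leaning to the mouth (-x of the seat); 1.0 rad = on, hard over to +x. Stays where it is left; takes about 1 N at the tip.
- switch_tip (a point): Centre of the green ball (26 mm) at the lever's end. The lever (70 mm long, 10 mm stem) pivots about the seat's y direction at seat x 0, y +108 mm, 22 mm above the deck; it leans 0.5 rad back from upright at 0 and 0.5 rad forward at 1.0. Its grey block is 70 x 50 x 25 mm. Push the ball over with closed fingers.
- jar_a_mid (a point): Glass jar with a white lid, loose, 68 mm across, 110 mm tall; point at its middle. Leave it standing where it is.
- jar_b_mid (a point): Glass jar with a dark lid, loose, 68 mm across, 110 mm tall; point at its middle. Leave it standing where it is.
Things that resemble listed ones, but are neither listed nor needed, are in the scene too. There is more than one size of the part that bears red_carrier_grip; the job needs the smaller.

How it is judged:
By the outcome, as a careful person would: the job done as asked, in the order asked, and still so for the second after the job is handed in, with the robot touching nothing.
It also fails if it takes over 53 s, if anything falls off the work surface, if the arm or the gripper's body presses on something with over 40 N, if the wrist force passes 120 N, or if a joint passes its speed limit or range.

## Working session

There is one attempt and no reset: what is moved stays moved. The work goes in short steps, Python scripts to look and compute and a tool call to move; the robot and the scene stay as the last step left them, time stands still between calls to the robot, and variables do not carry over. Pictures are saved under pics/ and viewed, and the job is handed in when it is done.

Besides the shell and the picture viewer there is one more tool, called after "Emit:" as a command line: name --argument value ..., lists and objects as JSON in quotes. arm_command: Moves the arm, as the interface text tells. Its arguments: {"type":"object","properties":{"targets":{"type":"array","items":{"type":"array","items":{"type":"array","items":{"type":"number"}}}},"hand":{"type":"number"},"grip_force":{"type":"number"}},"required":["targets"]}

```bash
ls; mkdir -p pics
cat > h.py <<'E'
from bench import readout, vision, r
import numpy as np, cv2, pickle
def grab(n,tag):
    c=vision.camera(n); im=np.array(c["pixels"]); cv2.imwrite(f"pics/{tag}.png",im); pickle.dump({k:(np.array(v) if k!='fovy' else v) for k,v in c.items()},open(f"pics/{tag}.pkl","wb")); return c
def load(tag): return pickle.load(open(f"pics/{tag}.pkl","rb"))
def K(c):
    f=210/np.tan(np.radians(c["fovy"])/2); return np.array([[f,0,float(c["cx"])],[0,f,float(c["cy"])],[0,0,1]])
def plane(c,uv,z):
    uv=np.array(uv,float).reshape(-1,1,2)
    n=cv2.undistortPoints(uv,K(c),np.array(c["D"],float)).reshape(-1,2)
    d=np.c_[n,np.ones(len(n))]@np.array(c["R"]); o=-np.array(c["R"]).T@np.array(c["t"])
    s=(z-o[2])/d[:,2]; return o+d*s[:,None]
def proj(c,X):
    rv=cv2.Rodrigues(np.array(c["R"],float))[0]
    return cv2.projectPoints(np.array(X,float).reshape(-1,1,3),rv,np.array(c["t"],float),K(c),np.array(c["D"],float))[0].reshape(-1,2)
E
python3 - <<'E'
from h import *
for n in("scene","top"):
    c=grab(n,n+"0"); print(n,c["fovy"],c["cx"],c["cy"],c["D"],-np.array(c["R"]).T@np.array(c["t"]))
s=readout.read_state(); print(s)
E
```

```text
pics
scene 54.21508361113898 279.0050745777759 212.29599855250396 [-0.0075439  0.         0.         0.         0.       ] [1.28849473 0.14751168 0.61990278]
top 45.20235171021256 279.44906474929655 198.80105985800387 [-0.10337823  0.          0.          0.          0.        ] [ 0.42533241 -0.04985451  1.11266827]
{'time': 0.1, 'joint_positions': array([ 1.12541243,  0.33283178, -0.06468572,  1.46083717,  0.02155661,
        1.34987975, -0.08852365]), 'joint_vel': array([-2.40425084e-04, -1.11756200e-03,  3.29209104e-05, -1.85906553e-03,
        1.72947732e-03, -7.16270978e-04, -4.26225694e-04]), 'joint_torque': array([ 1.95471526e-03, -6.24543643e+01,  2.51463050e-02, -3.90720463e+01,
       -6.13281084e-02,  3.66650673e-02,  4.93530388e-05]), 'ee_pos': array([ 0.25630479, -0.56966356,  0.22182864]), 'eef_rot': array([-0.59353763,  0.38434592, -0.38358923,  0.59401229]), 'ft_force': array([-0.25720501,  0.0390855 ,  0.79583882]), 'torque': array([0.01157562, 0.02090048, 0.02248276]), 'width': 0.08676717829631925}
```

View pics/scene0.png

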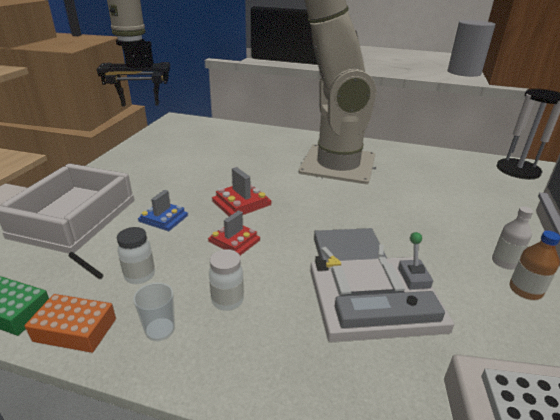

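View pics/top0.png

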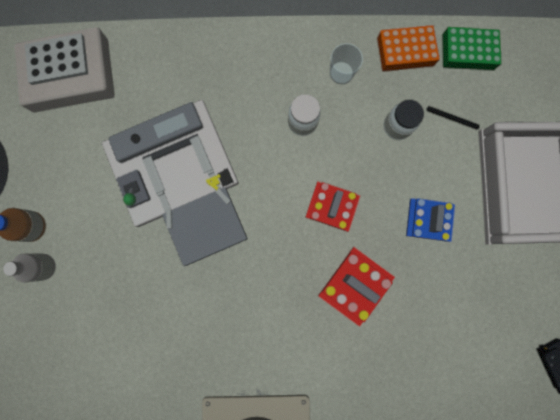

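Run:
```python
from h import *
im=cv2.imread("pics/top0.png")
cv2.imwrite("pics/t_red.png",cv2.resize(im[160:340,290:470],None,fx=3.3,fy=3.3,interpolation=cv2.INTER_CUBIC))
cv2.imwrite("pics/t_mix.png",cv2.resize(im[90:275,90:260],None,fx=3.2,fy=3.2,interpolation=cv2.INTER_CUBIC))
im=cv2.imread("pics/scene0.png")
cv2.imwrite("pics/s_mix.png",cv2.resize(im[215:345,300:460],None,fx=4.5,fy=4.5,interpolation=cv2.INTER_CUBIC))
c=load("top0")
for n,m,z in(("small",(333,206),.0),("large",(357,286),0),("mix",(170,165),.03)): print(n,plane(c,m,z))
```

```text
small [[ 0.52362824 -0.18066373  0.        ]]
large [[ 0.34647102 -0.22850167  0.        ]]
mix [[0.61723155 0.17541394 0.03      ]]
```

View pics/t_red.png

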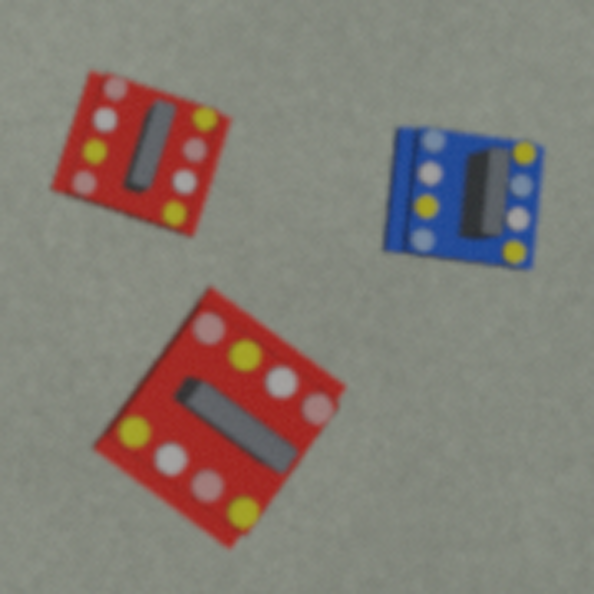

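View pics/t_mix.png

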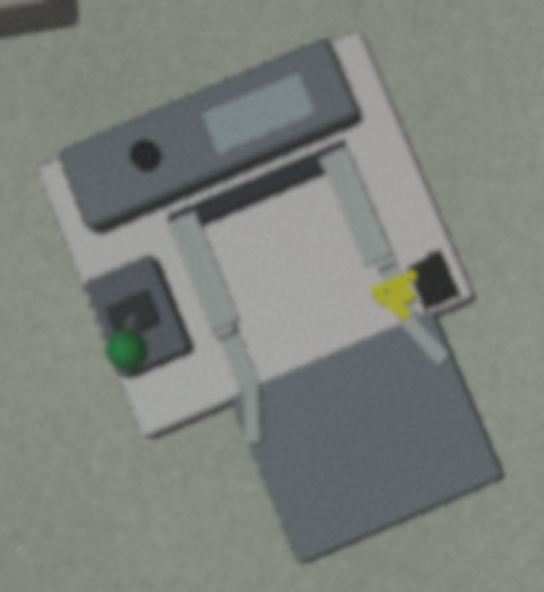

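View pics/s_mix.png

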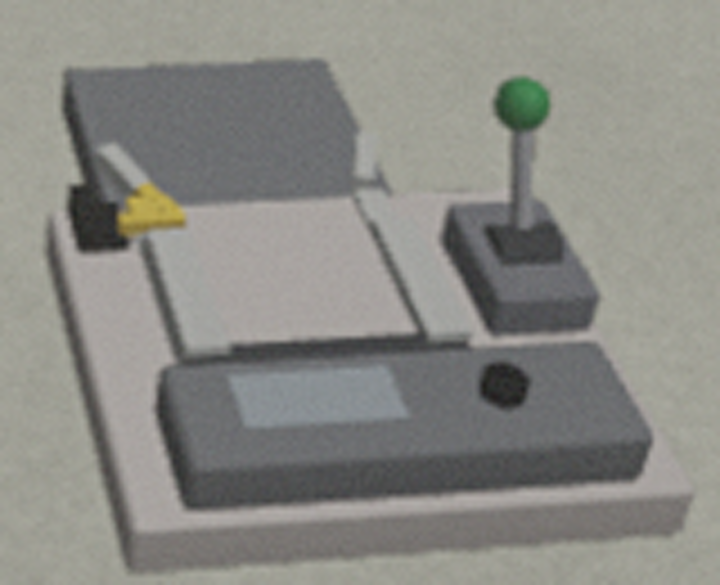

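```bash
cat > m.py <<'E'
from h import *
from scipy.optimize import least_squares
c=load("top0"); im=cv2.cvtColor(cv2.imread("pics/top0.png"),cv2.COLOR_BGR2HSV).astype(int); bgr=cv2.imread("pics/top0.png")
H,S,V=im[...,0],im[...,1],im[...,2]
def box(m,x0,x1,y0,y1):
    k=np.zeros(m.shape,np.uint8); k[y0:y1,x0:x1]=m[y0:y1,x0:x1]; 
    cs,_=cv2.findContours(k,cv2.RETR_EXTERNAL,cv2.CHAIN_APPROX_NONE); return max(cs,key=cv2.contourArea),k
# red small
red=((H<10)|(H>170))&(S>120)
ct,_=box(red,290,370,170,240); rr=cv2.minAreaRect(ct); print("small red rect",rr,plane(c,cv2.boxPoints(rr),.012))
p=plane(c,cv2.boxPoints(rr),.012); print("sides",[np.linalg.norm(p[i]-p[(i+1)%4]) for i in range(4)],p.mean(0))
ct,_=box(red,300,410,235,335); p=plane(c,cv2.boxPoints(cv2.minAreaRect(ct)),.012); print("large sides",[np.linalg.norm(p[i]-p[(i+1)%4]) for i in range(4)])
fin=(S<90)&(V<135)&(V>50); 
print(bgr[200:212,328:342].tolist()[5])
ct,k=box((S<70)&(V<150)&(V>75),322,346,186,222); rr=cv2.minAreaRect(ct); p=plane(c,cv2.boxPoints(rr),.076); print("fin",rr,p.mean(0)); 
e=max([(p[1]-p[0]),(p[2]-p[1])],key=np.linalg.norm); print("fin len",[np.linalg.norm(p[i]-p[(i+1)%4]) for i in range(2)],"ang",np.degrees(np.arctan2(e[1],e[0])))
grn=(H>50)&(H<85)&(S>90); 
ct,k=box(grn,110,150,180,220); b=cv2.minEnclosingCircle(ct)[0]; print("ball px",b,plane(c,b,.1134))
print("row dark/white", bgr[228,205],bgr[180,190],bgr[250,260])
E
python3 m.py
```

```text
small red rect ((332.6000061035156, 205.69998168945312), (45.22056579589844, 38.263553619384766), 18.434947967529297) [[ 0.50022245 -0.11735843  0.012     ]
 [ 0.57988521 -0.14604809  0.012     ]
 [ 0.54643773 -0.23999019  0.012     ]
 [ 0.46706529 -0.2105501   0.012     ]]
sides [np.float64(0.08467143615781263), np.float64(0.09971886509128217), np.float64(0.08465638077774189), np.float64(0.0989145270986542)] [ 0.52340267 -0.1784867   0.012     ]
large sides [np.float64(0.13200668948455646), np.float64(0.11498188596375784), np.float64(0.13194010995163402), np.float64(0.11390463298018788)]
[[37, 43, 161], [39, 42, 152], [46, 48, 124], [58, 59, 82], [78, 77, 76], [96, 94, 91], [105, 101, 97], [103, 97, 95], [102, 98, 95], [103, 98, 97], [93, 90, 107], [64, 63, 129], [42, 43, 154], [38, 43, 162]]
fin ((335.4000244140625, 203.29998779296875), (6.640782356262207, 25.61444664001465), 18.434947967529297) [ 0.52249538 -0.17691367  0.076     ]
fin len [np.float64(0.05343749206535884), np.float64(0.013780624744637275)] ang -20.068298418696553
ball px (129.0, 198.5) [[0.53615654 0.24075381 0.1134    ]]
row dark/white [106 103  96] [161 162 163] [130 140 134]
```

```bash
cat > fit.py <<'E'
from h import *
from scipy.optimize import least_squares
c=load("top0")
P=[((303,562),(-195,75,30)),((503,478),(-195,-75,30)),((195,207),(50,46.5,51)),((238,325),(-30,46.5,51)),((320,155),(50,-46.5,51)),((368,270),(-30,-46.5,51)),((375,292),(-46,-42.5,40.5))]
uv=np.array([((a[0]+.5)/3.2-.5+90,(a[1]+.5)/3.2-.5+90) for a,_ in P]+[(129,198.5)])
X=np.array([b for _,b in P]+[(-33.6,108,113.4)])/1000
def W(q,X):
    R=np.array([[np.cos(q[2]),-np.sin(q[2]),0],[np.sin(q[2]),np.cos(q[2]),0],[0,0,1]]); return X@R.T+[q[0],q[1],0]
f=lambda q:(proj(c,W(q,X))-uv).ravel()
s=least_squares(f,[.62,.17,.4],loss="soft_l1"); q=s.x; print(q,np.degrees(q[2])); print(f(q).reshape(-1,2).round(2))
print("mouth",W(q,np.array([[-.145,0,.03]])),"tip",W(q,X[-1:]))
c2=load("scene0"); im=cv2.imread("pics/scene0.png")
im=cv2.resize(im[215:345,300:460],None,fx=4.5,fy=4.5,interpolation=cv2.INTER_CUBIC)
for u in proj(c2,W(q,X)):
    u=(u-[300,215]+.5)*4.5-.5; cv2.drawMarker(im,tuple(int(i) for i in u),(255,0,255),0,14,1)
cv2.imwrite("pics/s_chk.png",im)
E
python3 fit.py
```

```text
[0.6065924  0.15150213 0.38374795] 21.98713819378208
[[-1.81  0.96]
 [ 0.33 -0.21]
 [-0.05  0.94]
 [ 0.08 -1.92]
 [ 0.84  0.41]
 [-0.23 -1.71]
 [-0.67 -0.32]
 [ 0.82  0.56]]
mouth [[0.47213855 0.09721436 0.03      ]] tip [[0.53500116 0.23906728 0.1134    ]]
```

View pics/s_chk.png

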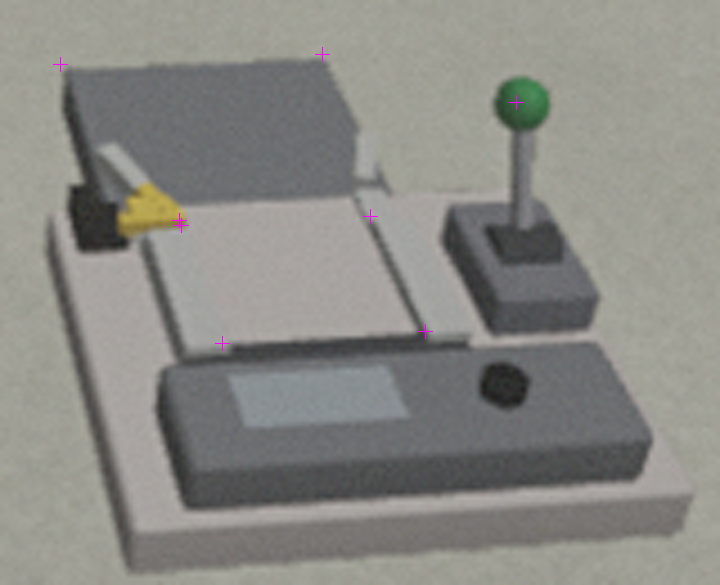

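```bash
cat > fit2.py <<'E'
from h import *
from scipy.optimize import least_squares
exec(open("fit.py").read().split("def W")[0].split("c=load")[0])
c=load("top0"); c2=load("scene0")
P=[((303,562),(-195,75,30)),((503,478),(-195,-75,30)),((195,207),(50,46.5,51)),((320,155),(50,-46.5,51)),((375,292),(-46,-42.5,40.5))]
Q=[((66,70),(-195,-75,30)),((323,60),(-195,75,30)),((425,336),(50,46.5,51)),((232,346),(50,-46.5,51)),((187,217),(-46,-42.5,40.5)),((523,103),(-33.6,108,113.4))]
uv=np.array([((a[0]+.5)/3.2-.5+90,(a[1]+.5)/3.2-.5+90) for a,_ in P]+[(129,198.5)])
X=np.array([b for _,b in P]+[(-33.6,108,113.4)])/1000
uv2=np.array([((a[0]+.5)/4.5-.5+300,(a[1]+.5)/4.5-.5+215) for a,_ in Q]); X2=np.array([b for _,b in Q])/1000
def W(q,X):
    R=np.array([[np.cos(q[2]),-np.sin(q[2]),0],[np.sin(q[2]),np.cos(q[2]),0],[0,0,1]]); return np.array(X)@R.T+[q[0],q[1],0]
f1=lambda q:(proj(c,W(q,X))-uv).ravel(); f2=lambda q:(proj(c2,W(q,X2))-uv2).ravel()
if __name__=="__main__":
  for n,f in(("top",f1),("scene",f2),("both",lambda q:np.r_[f1(q),f2(q)])):
    s=least_squares(f,[.62,.17,.4],loss="soft_l1"); q=s.x; print(n,q,np.degrees(q[2])); print(f(q).reshape(-1,2).round(1).tolist())
    print("mouth",W(q,[[-.145,0,.03]]),"seat",q[:2],"tip",W(q,X[-1:]))
  # red in scene
  im=cv2.cvtColor(cv2.imread("pics/scene0.png"),cv2.COLOR_BGR2HSV).astype(int); H,S,V=im[...,0],im[...,1],im[...,2]
  k=((S<70)&(V<150)&(V>60)).astype(np.uint8); k2=np.zeros_like(k); k2[208:240,218:248]=k[208:240,218:248]
  cv2.imwrite("pics/s_red.png",cv2.resize(cv2.imread("pics/scene0.png")[155:265,195:285],None,fx=6,fy=5.4))
  print(proj(c2,[[.523,-.178,.076]]))
E
python3 fit2.py
```

```text
top [0.60745947 0.15159603 0.38382472] 21.991536346008356
[[-1.9, 0.5], [0.3, -0.6], [-0.1, 0.6], [0.8, 0.0], [-0.7, -0.7], [0.8, 0.1]]
mouth [[0.47300979 0.09729793 0.03      ]] seat [0.60745947 0.15159603] tip [[0.53586151 0.23915568 0.1134    ]]
scene [0.60746998 0.15456807 0.38850479] 22.259684599292942
[[-0.4, -0.6], [0.7, -0.8], [1.8, -0.4], [-0.6, 0.1], [-0.4, 1.4], [-0.2, 0.3]]
mouth [[0.47327589 0.09964133 0.03      ]] seat [0.60746998 0.15456807] tip [[0.53546303 0.24179168 0.1134    ]]
both [0.60753931 0.15278433 0.38393215] 21.997691702372695
[[-2.4, 0.5], [-0.3, -0.7], [-0.6, 0.5], [0.2, -0.0], [-1.3, -0.7], [0.2, 0.1], [-0.8, -0.8], [0.4, -0.9], [0.8, -0.5], [-1.6, -0.2], [-1.1, 1.2], [-0.9, 0.3]]
mouth [[0.47309547 0.09847179 0.03      ]] seat [0.60753931 0.15278433] tip [[0.53593195 0.24033629 0.1134    ]]
[[232.32025416 215.18388962]]
```

View pics/s_red.png

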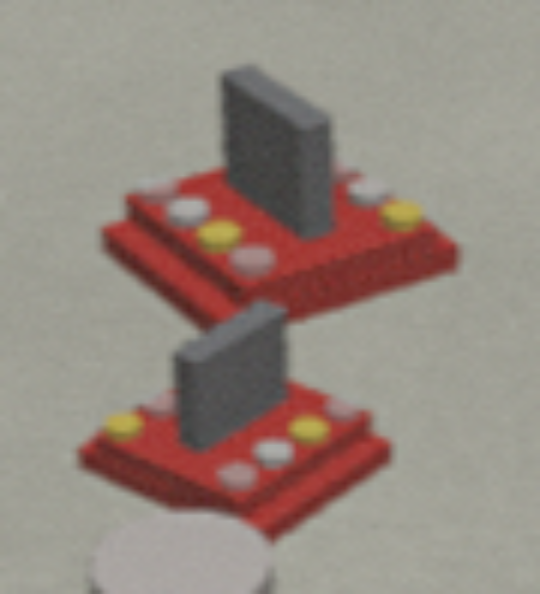

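```bash
cat > go.py <<'E'
import sys
from h import *
from scipy.spatial.transform import Rotation as Ro
def go(x,y,z,finyaw):
    s=readout.read_state(); R=Ro.from_quat(s["eef_rot"]).as_matrix(); p=np.array(s["ee_pos"])
    a=R[:,0]; cur=np.degrees(np.arctan2(a[1],a[0]))
    want=finyaw+90; d=(want-cur+90)%180-90
    print("t",round(s["time"],2),"tcp",p.round(4),"jaw yaw",cur.round(2),"tilt y",R[:,1].round(4),"F",np.array(s["ft_force"]).round(1),"w",s["width"])
    print("turn world",d.round(2)," -> about tool y:",(-d).round(2),"(other way %.2f)"%(-(d-np.sign(d)*180)))
    sh=np.array([x,y,z])-p; print("shift tool now",(R.T@sh*1000).round(1))
    Rt=Ro.from_euler('z',d,degrees=True).as_matrix()@R
    print("shift tool after turn",(Rt.T@sh*1000).round(1), "j7",s["joint_positions"][6],"j",np.array(s["joint_positions"]).round(2))
if __name__=="__main__": go(*map(float,sys.argv[1:5]))
E
python3 go.py .523 -.177 .137 -19.9
python3 -c "
from h import *
c=load('top0')
print('jars',plane(c,(304,108),.11),plane(c,(408,114),.11))"
```

```text
t 0.1 tcp [ 0.2563 -0.5697  0.2218] jaw yaw -65.78 tilt y [-5.0e-04  1.1e-03 -1.0e+00] F [-0.3  0.   0.8] w 0.08676717829631925
turn world -44.12  -> about tool y: 44.12 (other way -135.88)
shift tool now [-248.6   85.1  404.3]
shift tool after turn [-459.9   85.4  117.1] j7 -0.08852364598285228 j [ 1.13  0.33 -0.06  1.46  0.02  1.35 -0.09]
jars [[ 0.71615166 -0.11475531  0.11      ]] [[ 0.70109217 -0.32909831  0.11      ]]
```

Emit:
arm_command --targets '[[[0, 0, 0, 0, 4, 0], [0, 0, 0, 0, 6, 0], [0, 0, 0, 0, 6, 0], [0, 0, 0, 0, 6, 0], [0, 0, 0, 0, 6, 0], [0, 0, 0, 0, 6, 0], [0, 0, 0, 0, 6, 0], [0, 0, 0, 0, 4.1, 0], [-0.01, 0, 0.003, 0, 0, 0], [-0.025, 0, 0.006, 0, 0, 0], [-0.035, 0, 0.009, 0, 0, 0], [-0.038, 0, 0.01, 0, 0, 0]]]' --hand 1

```text
time: 1.1
ee_pos: [0.3194, -0.4768, 0.2221]
eef_rot: [-0.407, 0.579, -0.578, 0.406]
ft_force: [1.0, 0.4, 0.5]
width: 0.0871
```

Emit:
arm_command --targets '[[[-0.038, 0, 0.01, 0, 0, 0], [-0.038, 0, 0.01, 0, 0, 0], [-0.038, 0, 0.01, 0, 0, 0], [-0.038, 0, 0.01, 0, 0, 0], [-0.038, 0, 0.01, 0, 0, 0], [-0.038, 0, 0.01, 0, 0, 0], [-0.038, 0, 0.01, 0, 0, 0], [-0.035, 0, 0.009, 0, 0, 0], [-0.025, 0, 0.006, 0, 0, 0], [-0.018, 0, 0.005, 0, 0, 0], [-0.009, 0, 0, 0, 0, 0], [0, 0, 0, 0, 0, 0]]]'

```text
time: 2.1
ee_pos: [0.5246, -0.1738, 0.2223]
eef_rot: [-0.408, 0.578, -0.577, 0.408]
ft_force: [0.6, 0.1, -0.5]
width: 0.0871
```

```bash
python3 go.py .523 -.177 .137 -19.9
```

```text
t 2.1 tcp [ 0.5246 -0.1738  0.2223] jaw yaw -109.55 tilt y [-3.e-04  8.e-04 -1.e+00] F [ 0.6  0.1 -0.5] w 0.08706837675736659
turn world -0.35  -> about tool y: 0.35 (other way -179.65)
shift tool now [ 3.6 85.3 -0.4]
shift tool after turn [ 3.6 85.3 -0.4] j7 -1.718946722808512 j [ 0.5   0.19 -0.3   1.64  0.06  1.32 -1.72]
```

Emit:
arm_command --targets '[[[0.0036, 0.01, 0, 0, 0.3, 0], [0, 0.025, 0, 0, 0, 0], [0, 0.03, 0, 0, 0, 0], [0, 0.03, 0, 0, 0, 0], [0, 0.03, 0, 0, 0, 0], [0, 0.025, 0, 0, 0, 0], [0, 0.015, 0, 0, 0, 0], [0, 0.01, 0, 0, 0, 0], [0, 0.007, 0, 0, 0, 0], [0, 0.003, 0, 0, 0, 0], [0, 0, 0, 0, 0, 0]]]'

```text
time: 3.02
ee_pos: [0.5227, -0.1806, 0.0375]
eef_rot: [0.405, -0.58, 0.58, -0.404]
ft_force: [0.5, 0.0, 0.4]
width: 0.087
```

```bash
python3 - <<'E'
from h import *
a=grab("top","top1")["pixels"]; b=grab("scene","scene1")["pixels"]
cv2.imwrite("pics/g1.png",np.hstack([cv2.resize(np.array(a)[160:260,270:390],(480,400)),cv2.resize(np.array(b)[170:270,190:270],(320,400))]))
E
python3 go.py .523 -.177 .037 -19.9
```

```text
t 3.12 tcp [ 0.5234 -0.1804  0.0384] jaw yaw -110.19 tilt y [ 1.3e-03 -6.0e-04 -1.0e+00] F [-0.2  0.5  0.4] w 0.08739808121651003
turn world 0.29  -> about tool y: -0.29 (other way 179.71)
shift tool now [-3.1  1.4 -1.6]
shift tool after turn [-3.1  1.4 -1.6] j7 -1.7687621613085232 j [ 0.49  0.37 -0.28  1.83  0.12  0.95 -1.77]
```

View pics/g1.png

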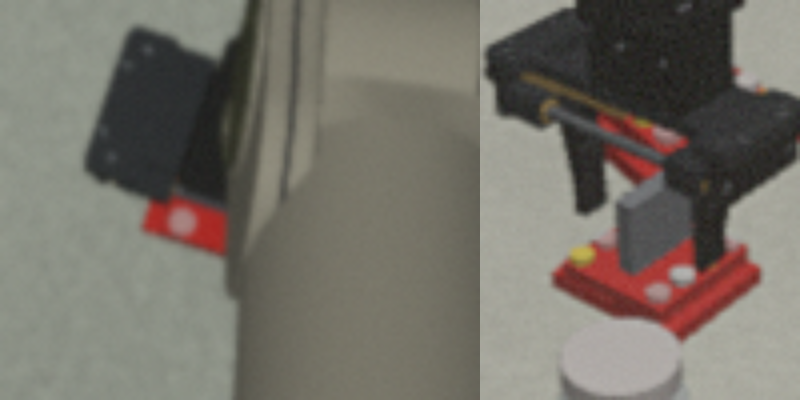

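The picture shows the grey fin of the small red carrier (at about 655,230 in the right panel) between the open fingers. I'm closing on it now.

Emit:
arm_command --targets '[[[-0.003, 0.001, -0.001, 0, 0, 0], [0, 0, 0, 0, 0, 0], [0, 0, 0, 0, 0, 0], [0, 0, 0, 0, 0, 0], [0, 0, 0, 0, 0, 0], [0, 0, 0, 0, 0, 0], [0, 0, 0, 0, 0, 0], [0, 0, 0, 0, 0, 0]]]' --hand 0 --grip_force 40

```text
time: 3.78
ee_pos: [0.5231, -0.1768, 0.0366]
eef_rot: [0.405, -0.58, 0.58, -0.405]
ft_force: [-0.5, 1.0, 0.4]
width: 0.0416
```

```bash
python3 go.py .523 -.177 .037 -19.9
```

```text
t 3.78 tcp [ 0.5231 -0.1768  0.0366] jaw yaw -110.17 tilt y [ 1.e-04 -1.e-04 -1.e+00] F [-0.5  1.   0.4] w 0.041591255090451314
turn world 0.27  -> about tool y: -0.27 (other way 179.73)
shift tool now [ 0.2 -0.4  0. ]
shift tool after turn [ 0.2 -0.4 -0. ] j7 -1.7753071936614766 j [ 0.48  0.37 -0.28  1.84  0.12  0.95 -1.78]
```

Emit:
arm_command --targets '[[[0, 0, 0, 0, 0, 0], [0, 0, 0, 0, 0, 0], [0, 0, 0, 0, 0, 0], [0, 0, 0, 0, 0, 0], [0, 0, 0, 0, 0, 0], [0, 0, 0, 0, 0, 0], [0, 0, 0, 0, 0, 0], [0, 0, 0, 0, 0, 0]]]'

```text
time: 4.45
ee_pos: [0.523, -0.1769, 0.0366]
eef_rot: [0.405, -0.58, 0.58, -0.405]
ft_force: [0.5, -0.7, -0.7]
width: 0.0136
```

```bash
python3 go.py .473 .098 .140 22.2
```

```text
t 4.45 tcp [ 0.523  -0.1769  0.0366] jaw yaw -110.18 tilt y [ 1.e-04 -1.e-04 -1.e+00] F [ 0.5 -0.7 -0.7] w 0.013646886971534874
turn world 42.38  -> about tool y: -42.38 (other way 137.62)
shift tool now [-240.7 -103.5 -141.8]
shift tool after turn [-273.4 -103.5   57.5] j7 -1.7752997818732126 j [ 0.48  0.37 -0.28  1.84  0.12  0.95 -1.78]
```

Emit:
arm_command --targets '[[[0, -0.005, 0, 0, 0, 0], [0, -0.015, 0, 0, 0, 0], [0, -0.02, 0, 0, 0, 0], [0, -0.02, 0, 0, 0, 0], [0, -0.02, 0, 0, 0, 0], [0, -0.01, 0, 0, -2, 0], [0, 0, 0, 0, -4, 0], [0, 0, 0, 0, -5, 0], [0, 0, 0, 0, -5, 0], [0, 0, 0, 0, -5, 0], [0, 0, 0, 0, -5, 0], [0, 0, 0, 0, -5, 0]]]'

```text
time: 5.45
ee_pos: [0.5228, -0.1767, 0.1267]
eef_rot: [0.546, -0.449, 0.449, -0.546]
ft_force: [0.4, 0.1, -1.4]
width: 0.0138
```

Emit:
arm_command --targets '[[[0, 0, 0, 0, -5, 0], [0, 0, 0, 0, -4, 0], [0, 0, 0, 0, -2.4, 0], [-0.008, 0, 0.001, 0, 0, 0], [-0.016, 0, 0.003, 0, 0, 0], [-0.024, 0, 0.005, 0, 0, 0], [-0.028, 0, 0.006, 0, 0, 0], [-0.028, 0, 0.006, 0, 0, 0], [-0.028, 0, 0.006, 0, 0, 0], [-0.028, 0, 0.006, 0, 0, 0], [-0.028, 0, 0.006, 0, 0, 0], [-0.028, 0, 0.006, 0, 0, 0]]]'

```text
time: 6.45
ee_pos: [0.4821, 0.042, 0.1267]
eef_rot: [0.587, -0.395, 0.395, -0.587]
ft_force: [-0.3, 0.7, -1.9]
width: 0.0137
```

```bash
python3 go.py .473 .098 .127 22.2
```

```text
t 6.45 tcp [0.4821 0.042  0.1267] jaw yaw -67.86 tilt y [ 1.e-04 -3.e-04 -1.e+00] F [-0.3  0.7 -1.9] w 0.013673920751085486
turn world 0.06  -> about tool y: -0.06 (other way 179.94)
shift tool now [-55.3  -0.3  12.7]
shift tool after turn [-55.3  -0.3  12.8] j7 -1.4326763842903831 j [ 0.34  0.14 -0.55  1.92  0.08  1.1  -1.43]
```

Emit:
arm_command --targets '[[[-0.024, 0, 0.001, 0, 0, 0], [-0.016, 0, 0.001, 0, 0, 0], [-0.01, 0, 0.001, 0, 0, 0], [-0.005, 0.005, 0, 0, 0, 0], [0, 0.01, 0, 0, 0, 0], [0, 0.01, 0, 0, 0, 0], [0, 0.01, 0, 0, 0, 0], [0, 0.005, 0, 0, 0, 0], [0, 0, 0, 0, 0, 0], [0, 0, 0, 0, 0, 0]]]'

```text
time: 7.28
ee_pos: [0.4648, 0.0918, 0.086]
eef_rot: [0.587, -0.395, 0.394, -0.587]
ft_force: [0.3, 0.5, -2.6]
width: 0.0134
```

```bash
python3 go.py .473 .098 .067 22.2
python3 - <<'E'
from h import *
a=np.array(grab("top","top2")["pixels"]); b=np.array(grab("scene","scene2")["pixels"])
cv2.imwrite("pics/m2.png",cv2.resize(a[90:290,90:310],None,fx=3,fy=3,interpolation=cv2.INTER_CUBIC));cv2.imwrite("pics/m2s.png",cv2.resize(b[200:345,270:460],None,fx=4,fy=4,interpolation=cv2.INTER_CUBIC))
E
```

```text
t 7.28 tcp [0.4648 0.0918 0.086 ] jaw yaw -67.82 tilt y [-0.0011  0.     -1.    ] F [ 0.3  0.5 -2.6] w 0.013418589712433563
turn world 0.02  -> about tool y: -0.02 (other way 179.98)
shift tool now [-2.6 19.   9.9]
shift tool after turn [-2.6 19.   9.9] j7 -1.5689664311529314 j [ 0.26  0.18 -0.59  1.98  0.12  1.01 -1.57]
```

View pics/m2.png

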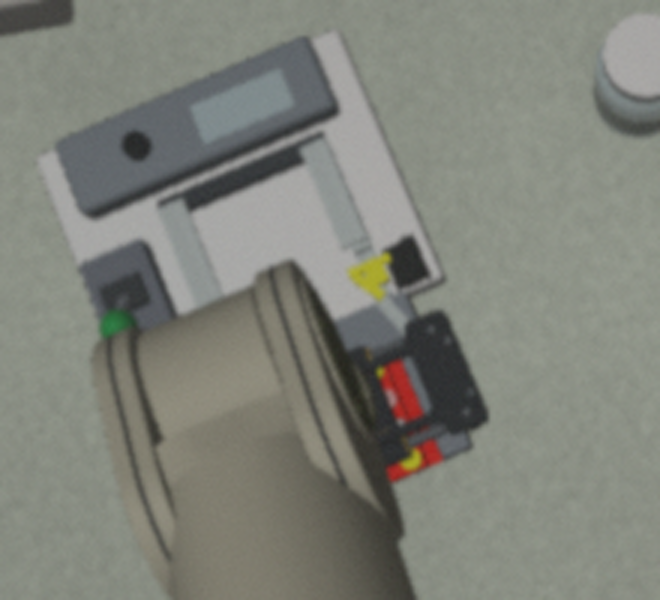

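View pics/m2s.png

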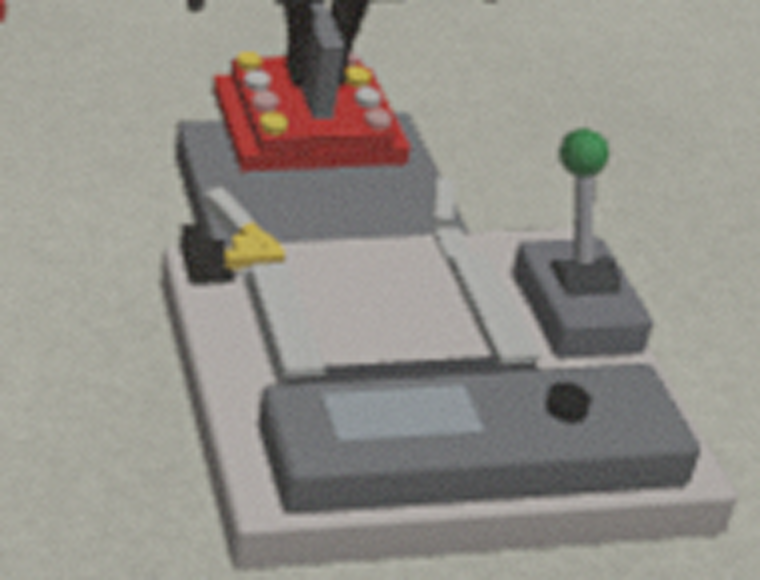

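Run:
```python
from h import *
c=load("scene2"); z=.049
px=[((240,170)),((408,163)),((215,78))]
uv=[((a+.5)/4-.5+270,(b+.5)/4-.5+200) for a,b in px]
p=plane(c,uv[:2],z); p=np.r_[p,plane(c,uv[2:],z+.012)]
for q in([.60747,.15457,.3885],[.60754,.15278,.3839],[.60746,.1516,.3838]):
    R=np.array([[np.cos(q[2]),np.sin(q[2])],[-np.sin(q[2]),np.cos(q[2])]]); print(((p[:,:2]-q[:2])@R.T*1000).round(1).tolist(), ((np.array([.4648,.0918])-q[:2])@R.T*1000).round(1))
e=p[1]-p[0]; print(np.linalg.norm(e),np.degrees(np.arctan2(e[1],e[0]))-90)
# lines of mixer in scene2 (s): hump edge etc vs angle
```

```text
[[-115.9, -53.4], [-115.3, 46.8], [-194.0, -53.6]] [-155.8   -4. ]
[[-115.1, -52.2], [-114.9, 47.9], [-193.2, -52.8]] [-155.2   -3.1]
[[-114.5, -51.2], [-114.4, 49.0], [-192.6, -51.7]] [-154.7   -2. ]
0.10017307488364083 21.90956541395306
```

Emit:
arm_command --targets '[[[-0.003, 0, 0.005, 0, 0, 0], [0, 0.002, 0.005, 0, 0, 0], [0, 0.005, 0, 0, 0, 0], [0, 0.005, 0, 0, 0, 0], [0, 0.004, 0, 0, 0, 0], [0, 0.001, 0, 0, 0, 0], [0, 0, 0, 0, 0, 0], [0, 0, 0, 0, 0, 0]]]'

```text
time: 8.05
ee_pos: [0.473, 0.0988, 0.0695]
eef_rot: [0.587, -0.394, 0.394, -0.587]
ft_force: [-0.2, -0.3, -0.7]
width: 0.0134
```

Emit:
arm_command --targets '[[[0, 0.001, 0, 0, 0, 0], [0, 0.001, 0, 0, 0, 0], [0, 0, 0, 0, 0, 0]]]'

```text
time: 8.3
ee_pos: [0.4731, 0.0987, 0.0675]
eef_rot: [0.587, -0.394, 0.394, -0.587]
ft_force: [-0.2, -0.8, -1.9]
width: 0.0136
```

```bash
python3 go.py .473 .098 .067 22.2
python3 - <<'E'
from h import *
b=np.array(grab("scene","scene3")["pixels"])
cv2.imwrite("pics/m3s.png",cv2.resize(b[200:345,270:460],None,fx=4,fy=4,interpolation=cv2.INTER_CUBIC))
E
```

```text
t 8.3 tcp [0.4731 0.0987 0.0675] jaw yaw -67.78 tilt y [ 1.e-04 -1.e-04 -1.e+00] F [-0.2 -0.8 -1.9] w 0.013572451802149783
turn world -0.02  -> about tool y: 0.02 (other way -179.98)
shift tool now [ 0.6  0.5 -0.4]
shift tool after turn [ 0.6  0.5 -0.4] j7 -1.6048920706601992 j [ 0.24  0.23 -0.59  1.97  0.15  0.98 -1.6 ]
```

View pics/m3s.png

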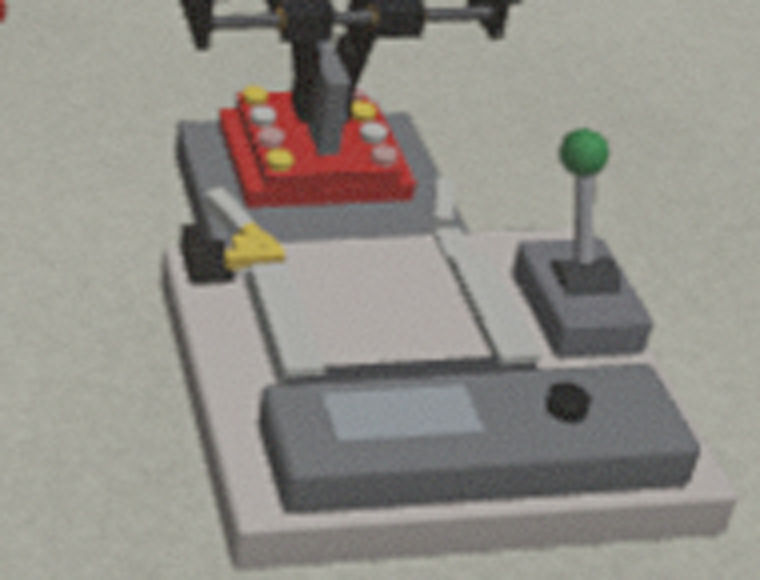

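```bash
cat > meas.py <<'E'
from h import *
def sf(tag,px,z,off=(270,200),sc=4):
    c=load(tag); uv=[((a+.5)/sc-.5+off[0],(b+.5)/sc-.5+off[1]) for a,b in px]; p=plane(c,uv,z)
    q=[.60747,.15457,.3885]
    R=np.array([[np.cos(q[2]),np.sin(q[2])],[-np.sin(q[2]),np.cos(q[2])]]); return ((p[:,:2]-q[:2])@R.T*1000).round(1).tolist()
E
python3 - <<'E'
from meas import *
print(sf("scene3",[(250,207),(413,199)],.031), "deck edges",sf("scene3",[(180,122),(408,114)],.03),"inner lip back",sf("scene3",[(493,357),(327,367)],.051),"nose",sf("scene3",[(285,255)],.0405),
"wall lines",sf("scene3",[(250,280),(280,370),(455,245),(500,357)],.051))
E
```

```text
[[-103.8, -48.4], [-104.0, 49.1]] deck edges [[-192.4, -73.5], [-190.6, 72.5]] inner lip back [[49.4, 40.6], [49.6, -44.8]] nose [[-48.8, -41.7]] wall lines [[-17.9, -69.0], [49.8, -68.6], [-37.6, 49.4], [49.7, 44.1]]
```

Emit:
arm_command --targets '[[[0, 0.0005, 0, 0, 0, 0], [0, 0.0005, 0, 0, 0, 0], [0, 0, 0, 0, 0, 0]]]'

```text
time: 8.6
ee_pos: [0.4732, 0.0988, 0.0665]
eef_rot: [-0.587, 0.394, -0.394, 0.587]
ft_force: [-0.6, -0.3, -2.9]
width: 0.0137
```

Emit:
arm_command --targets '[[[0, 0, 0.004, 0, 0, 0], [0, 0, 0.006, 0, 0, 0], [0, 0, 0.006, 0, 0, 0], [0, 0, 0.004, 0, 0, 0], [0, 0, 0, 0, 0, 0]]]'

```text
time: 9.02
ee_pos: [0.4926, 0.107, 0.0665]
eef_rot: [-0.587, 0.394, -0.394, 0.587]
ft_force: [0.7, 1.0, -0.5]
width: 0.0138
```

Emit:
arm_command --targets '[[[0, 0, 0.004, 0, 0, 0], [0, 0, 0.005, 0, 0, 0], [0, 0, 0.004, 0, 0, 0], [0, 0, 0.002, 0, 0, 0], [0, 0, 0, 0, 0, 0]]]'

```text
time: 9.43
ee_pos: [0.506, 0.1124, 0.0666]
eef_rot: [-0.587, 0.394, -0.394, 0.587]
ft_force: [0.2, 0.2, -1.5]
width: 0.0138
```

```bash
python3 go.py .473 .098 .067 22.2
python3 - <<'E'
from h import *
b=np.array(grab("scene","scene4")["pixels"])
cv2.imwrite("pics/m4s.png",cv2.resize(b[200:345,270:460],None,fx=4,fy=4,interpolation=cv2.INTER_CUBIC))
E
```

```text
t 9.43 tcp [0.506  0.1124 0.0666] jaw yaw -67.77 tilt y [ 4.e-04  3.e-04 -1.e+00] F [ 0.2  0.2 -1.5] w 0.013761090254405368
turn world -0.03  -> about tool y: 0.03 (other way -179.97)
shift tool now [  0.8  -0.5 -36. ]
shift tool after turn [  0.8  -0.5 -36. ] j7 -1.6419190265654717 j [ 0.2   0.31 -0.58  1.89  0.2   1.   -1.64]
```

View pics/m4s.png

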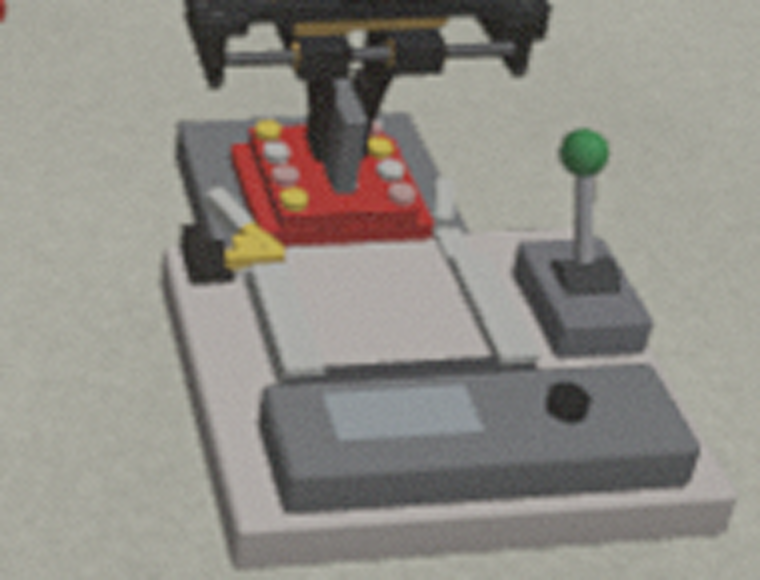

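Emit:
arm_command --targets '[[[0, 0, 0.003, 0, 0, 0], [0, 0, 0.003, 0, 0, 0], [0, 0, 0.002, 0, 0, 0], [0, 0, 0, 0, 0, 0]]]'

```text
time: 9.82
ee_pos: [0.5123, 0.1153, 0.0666]
eef_rot: [0.587, -0.395, 0.394, -0.587]
ft_force: [-5.7, -1.2, 5.7]
width: 0.0137
```

Emit:
arm_command --targets '[[[0, 0, 0.003, 0, 0, 0], [0, 0, 0.003, 0, 0, 0], [0, 0, 0.003, 0, 0, 0], [0, 0, 0, 0, 0, 0]]]'

```text
time: 10.15
ee_pos: [0.5204, 0.119, 0.0666]
eef_rot: [0.588, -0.395, 0.394, -0.587]
ft_force: [-4.7, 1.6, 4.6]
width: 0.0137
```

Emit:
arm_command --targets '[[[0, 0, 0.003, 0, 0, 0], [0, 0, 0.003, 0, 0, 0], [0, 0, 0.003, 0, 0, 0], [0, 0, 0.002, 0, 0, 0], [0, 0, 0, 0, 0, 0]]]'

```text
time: 10.57
ee_pos: [0.5312, 0.1237, 0.0666]
eef_rot: [-0.587, 0.394, -0.394, 0.587]
ft_force: [-4.1, 2.7, 2.9]
width: 0.0138
```

```bash
python3 go.py .6075 .1546 .067 22.2
python3 - <<'E'
from h import *
b=np.array(grab("scene","scene5")["pixels"])
cv2.imwrite("pics/m5s.png",cv2.resize(b[200:345,270:460],None,fx=4,fy=4,interpolation=cv2.INTER_CUBIC))
E
```

```text
t 10.57 tcp [0.5312 0.1237 0.0666] jaw yaw -67.73 tilt y [-8.e-04  7.e-04 -1.e+00] F [-4.1  2.7  2.9] w 0.013765012929003631
turn world -0.07  -> about tool y: 0.07 (other way -179.93)
shift tool now [ 0.3 -0.4 82.4]
shift tool after turn [ 0.2 -0.4 82.4] j7 -1.664398937834335 j [ 0.17  0.36 -0.57  1.82  0.22  1.02 -1.66]
```

View pics/m5s.png

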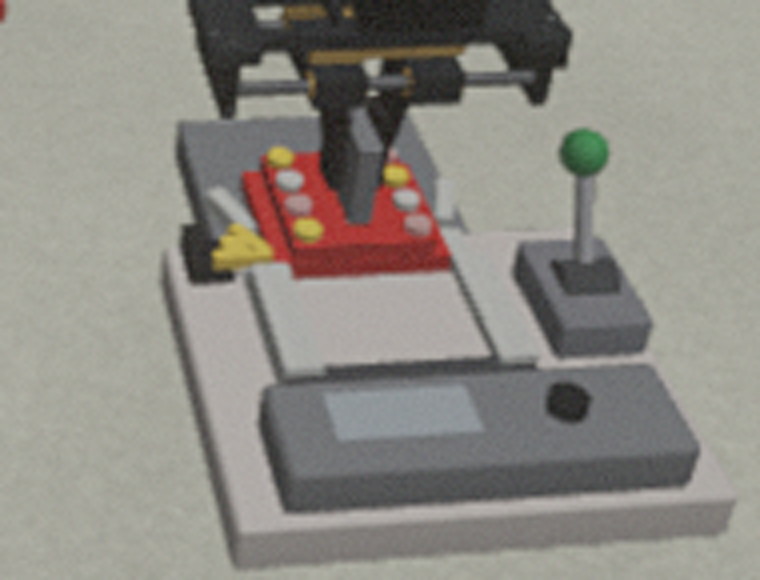

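Emit:
arm_command --targets '[[[0, 0, 0.003, 0, 0, 0], [0, 0, 0.003, 0, 0, 0], [0, 0, 0.003, 0, 0, 0], [0, 0, 0.002, 0, 0, 0], [0, 0, 0, 0, 0, 0]]]'

```text
time: 11.03
ee_pos: [0.5414, 0.1276, 0.0666]
eef_rot: [-0.587, 0.394, -0.394, 0.587]
ft_force: [-3.9, 2.4, 3.2]
width: 0.014
```

Emit:
arm_command --targets '[[[0, 0, 0.003, 0, 0, 0], [0, 0, 0.004, 0, 0, 0], [0, 0, 0.004, 0, 0, 0], [0, 0, 0.003, 0, 0, 0], [0, 0, 0, 0, 0, 0]]]'

```text
time: 11.45
ee_pos: [0.5546, 0.1329, 0.0666]
eef_rot: [-0.587, 0.394, -0.394, 0.587]
ft_force: [-2.9, 2.4, 2.7]
width: 0.0137
```

Emit:
arm_command --targets '[[[0, 0, 0.003, 0, 0, 0], [0, 0, 0.005, 0, 0, 0], [0, 0, 0.005, 0, 0, 0], [0, 0, 0.005, 0, 0, 0], [0, 0, 0.002, 0, 0, 0], [0, 0, 0, 0, 0, 0]]]'

```text
time: 11.95
ee_pos: [0.5731, 0.1404, 0.0666]
eef_rot: [-0.587, 0.394, -0.394, 0.587]
ft_force: [-3.5, 3.0, 2.3]
width: 0.0137
```

Emit:
arm_command --targets '[[[0, 0, 0.003, 0, 0, 0], [0, 0, 0.005, 0, 0, 0], [0, 0, 0.005, 0, 0, 0], [0, 0, 0.005, 0, 0, 0], [0, 0, 0.002, 0, 0, 0], [0, 0, 0, 0, 0, 0]]]'

```text
time: 12.45
ee_pos: [0.5916, 0.1478, 0.0666]
eef_rot: [-0.587, 0.394, -0.394, 0.587]
ft_force: [-3.0, 2.6, 1.8]
width: 0.0139
```

```bash
python3 go.py .6075 .1546 .067 22.2
python3 - <<'E'
from h import *
b=np.array(grab("scene","scene6")["pixels"])
cv2.imwrite("pics/m6s.png",cv2.resize(b[200:345,270:460],None,fx=4,fy=4,interpolation=cv2.INTER_CUBIC))
E
```

```text
t 12.45 tcp [0.5916 0.1478 0.0666] jaw yaw -67.77 tilt y [-2.e-04  6.e-04 -1.e+00] F [-3.   2.6  1.8] w 0.013947866232837591
turn world -0.03  -> about tool y: 0.03 (other way -179.97)
shift tool now [-0.3 -0.4 17.3]
shift tool after turn [-0.3 -0.4 17.3] j7 -1.6980345678823192 j [ 0.11  0.49 -0.54  1.65  0.28  1.08 -1.7 ]
```

View pics/m6s.png

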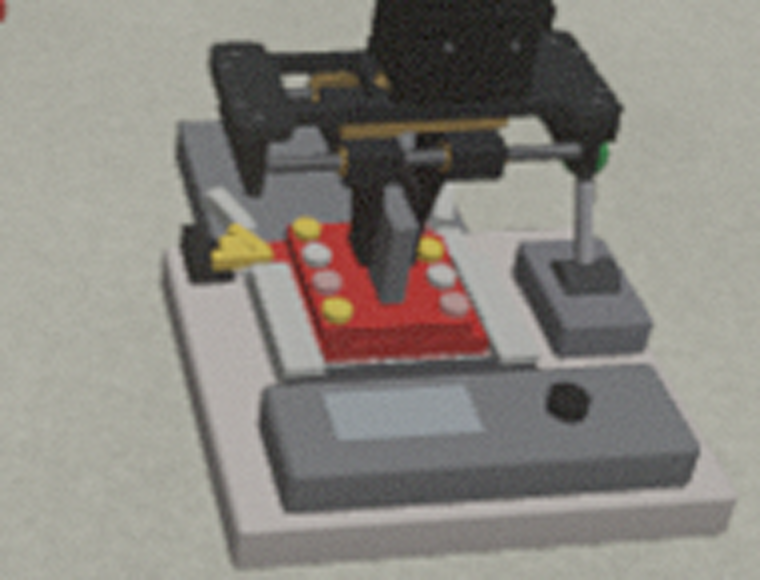

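Emit:
arm_command --targets '[[[0, 0, 0.003, 0, 0, 0], [0, 0, 0.004, 0, 0, 0], [0, 0, 0.004, 0, 0, 0], [0, 0, 0.002, 0, 0, 0], [0, 0, 0, 0, 0, 0]]]'

```text
time: 12.92
ee_pos: [0.6037, 0.1525, 0.0666]
eef_rot: [-0.587, 0.394, -0.394, 0.587]
ft_force: [-2.7, 2.4, 2.1]
width: 0.0139
```

Emit:
arm_command --targets '[[[0, 0, 0.002, 0, 0, 0], [0, 0, 0.001, 0, 0, 0], [0, 0, 0, 0, 0, 0]]]'

```text
time: 13.17
ee_pos: [0.6069, 0.1528, 0.0666]
eef_rot: [-0.587, 0.394, -0.395, 0.587]
ft_force: [-1.3, 1.2, 2.4]
width: 0.0142
```

Emit:
arm_command --targets '[[[0, 0, 0.001, 0, 0, 0], [0, 0, 0.001, 0, 0, 0], [0, 0, 0, 0, 0, 0]]]'

```text
time: 13.42
ee_pos: [0.6083, 0.1533, 0.0666]
eef_rot: [0.587, -0.394, 0.395, -0.587]
ft_force: [-3.9, -2.0, 4.7]
width: 0.014
```

```bash
python3 go.py .6075 .1546 .067 22.2
python3 - <<'E'
from h import *
b=np.array(grab("scene","scene7")["pixels"]);a=np.array(grab("top","top7")["pixels"])
cv2.imwrite("pics/m7s.png",cv2.resize(b[220:320,300:430],None,fx=6,fy=6,interpolation=cv2.INTER_CUBIC))
cv2.imwrite("pics/m7t.png",cv2.resize(a[90:280,90:290],None,fx=3,fy=3,interpolation=cv2.INTER_CUBIC))
E
```

```text
t 13.42 tcp [0.6083 0.1533 0.0666] jaw yaw -67.8 tilt y [-3.0e-04 -1.1e-03 -1.0e+00] F [-3.9 -2.   4.7] w 0.014032244580805448
turn world 0.0  -> about tool y: -0.0 (other way 180.00)
shift tool now [-1.5 -0.4 -0.2]
shift tool after turn [-1.5 -0.4 -0.2] j7 -1.7030746551885896 j [ 0.09  0.52 -0.53  1.6   0.29  1.1  -1.7 ]
```

View pics/m7s.png

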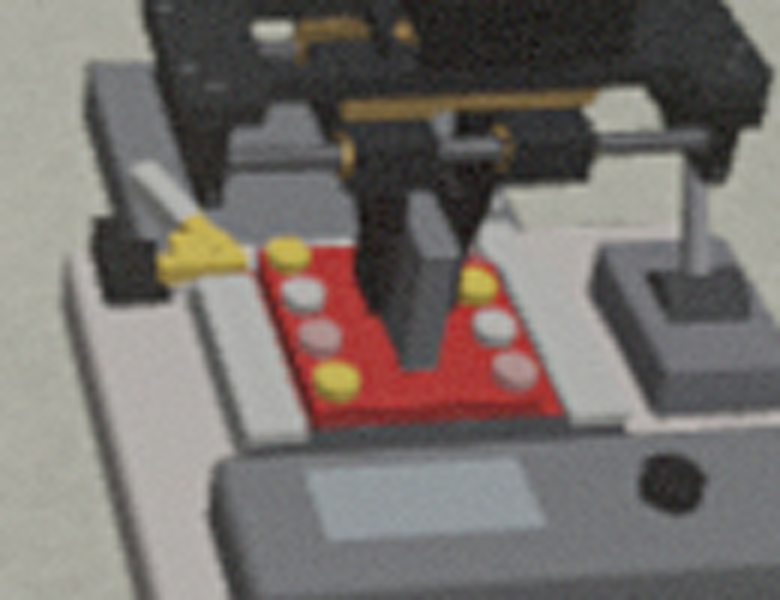

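View pics/m7t.png

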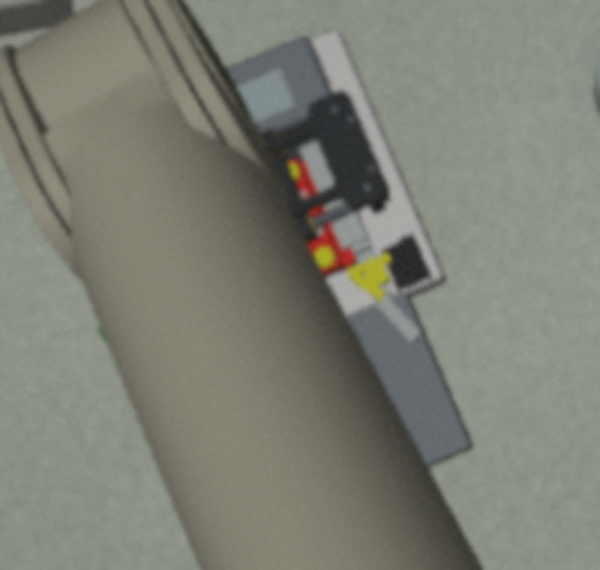

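Emit:
arm_command --targets '[[[0, 0, 0.001, 0, 0, 0], [0, 0, 0, 0, 0, 0]]]'

```text
time: 13.68
ee_pos: [0.6084, 0.1533, 0.0667]
eef_rot: [0.588, -0.395, 0.394, -0.586]
ft_force: [-9.7, -4.7, 9.7]
width: 0.014
```

Emit:
arm_command --targets '[[[0, 0, -0.0015, 0, 0, 0], [0, 0, 0, 0, 0, 0], [0, 0, 0, 0, 0, 0], [0, 0, 0, 0, 0, 0], [0, 0, 0, 0, 0, 0], [0, 0, 0, 0, 0, 0], [0, 0, 0, 0, 0, 0]]]' --hand 0.6

```text
time: 14.27
ee_pos: [0.6079, 0.1539, 0.0665]
eef_rot: [-0.587, 0.394, -0.394, 0.587]
ft_force: [-0.4, -0.2, 0.4]
width: 0.0491
```

Emit:
arm_command --targets '[[[0, -0.004, 0, 0, 0, 0], [0, -0.008, 0, 0, 0, 0], [0, -0.012, 0, 0, 0, 0], [0, -0.02, 0, 0, 0, 0], [0, -0.025, 0, 0, 0, 0], [0, -0.025, 0, 0, 0, 0], [0, -0.02, 0, 0, 0, 0], [0, -0.01, 0, 0, 0, 0], [0, -0.006, 0, 0, 0, 0], [0, 0, 0, 0, 0, 0]]]'

```text
time: 15.1
ee_pos: [0.6082, 0.154, 0.1979]
eef_rot: [-0.587, 0.394, -0.395, 0.587]
ft_force: [-0.1, -0.2, 0.2]
width: 0.0525
```

```bash
python3 go.py .4836 .2199 .200 22.2
python3 - <<'E'
from h import *
b=np.array(grab("scene","scene8")["pixels"]);a=np.array(grab("top","top8")["pixels"])
cv2.imwrite("pics/m8s.png",cv2.resize(b[220:320,300:430],None,fx=6,fy=6,interpolation=cv2.INTER_CUBIC))
cv2.imwrite("pics/m8t.png",cv2.resize(a[90:280,90:290],None,fx=3,fy=3,interpolation=cv2.INTER_CUBIC))
E
```

```text
t 15.1 tcp [0.6082 0.154  0.1979] jaw yaw -67.78 tilt y [ 1.9e-03  3.0e-04 -1.0e+00] F [-0.1 -0.2  0.2] w 0.05248113561137587
turn world -0.02  -> about tool y: 0.02 (other way -179.98)
shift tool now [-108.2   -2.4  -90.4]
shift tool after turn [-108.1   -2.4  -90.5] j7 -1.6543468464815008 j [ 0.11  0.41 -0.57  1.47  0.22  1.33 -1.65]
```

View pics/m8s.png

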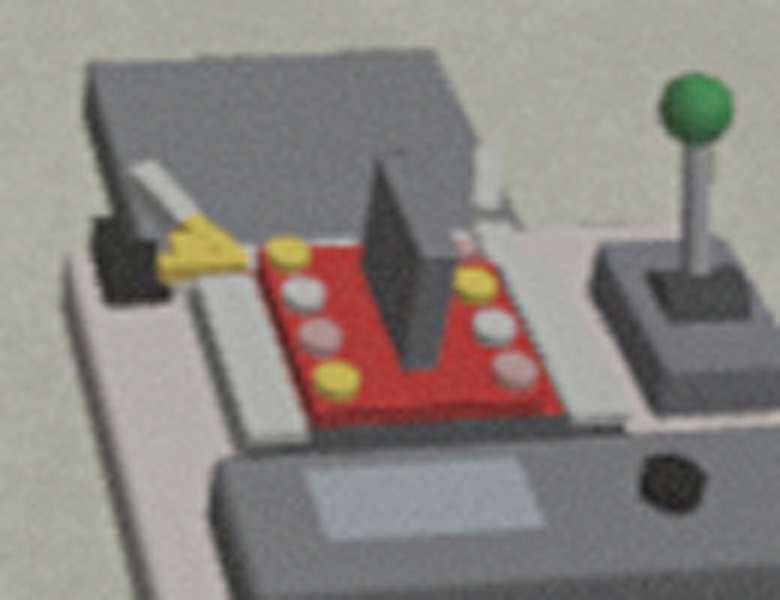

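The carrier is seated in the channel, and the catch nose (crop 250,262, or full-image pixel 341.7,263.5) is back at its rest pixel. I'll check that numerically while moving to the lever.

Emit:
arm_command --targets '[[[-0.008, 0, -0.006, 0, 0, 0], [-0.016, 0, -0.012, 0, 0, 0], [-0.022, 0, -0.018, 0, 0, 0], [-0.022, 0, -0.02, 0, 0, 0], [-0.02, 0, -0.018, 0, 0, 0], [-0.014, 0, -0.012, 0, 0, 0], [-0.006, 0, -0.005, 0, 0, 0], [0, 0, 0, 0, 0, 0]]]' --hand 0

```text
time: 15.87
ee_pos: [0.4809, 0.2204, 0.1961]
eef_rot: [0.588, -0.394, 0.393, -0.587]
ft_force: [-0.4, 0.8, 0.4]
width: 0.0067
```

```bash
python3 go.py .4836 .2199 .102 22.2
python3 - <<'E'
from h import *
for tag in("0","6","8"):
    im=cv2.cvtColor(cv2.imread(f"pics/scene{tag}.png") if tag=="0" else np.array(load("scene"+tag)["pixels"]),cv2.COLOR_BGR2HSV).astype(int)[245:275,318:346]
    m=(im[...,0]>18)&(im[...,0]<35)&(im[...,1]>120); ys,xs=np.nonzero(m); print(tag,m.sum(),xs.mean()+318,ys.mean()+245,xs.max()+318)
E
```

```text
t 15.87 tcp [0.4809 0.2204 0.1961] jaw yaw -67.62 tilt y [-6.e-04 -7.e-04 -1.e+00] F [-0.4  0.8  0.4] w 0.006676369752520681
turn world -0.18  -> about tool y: 0.18 (other way -179.82)
shift tool now [ 1.5 94.1  2.4]
shift tool after turn [ 1.5 94.1  2.4] j7 -1.791838831011376 j [ 0.07  0.2  -0.65  1.72  0.12  1.27 -1.79]
0 94 332.7340425531915 261.5531914893617 340
6 114 330.67543859649123 261.5 345
8 97 333.29896907216494 261.4845360824742 345
```

Emit:
arm_command --targets '[[[0, 0.01, 0, 0, 0, 0], [0, 0.02, 0, 0, 0, 0], [0, 0.024, 0, 0, 0, 0], [0, 0.02, 0, 0, 0, 0], [0, 0.012, 0, 0, 0, 0], [0, 0.006, 0, 0, 0, 0], [0, 0.001, 0, 0, 0, 0], [0, 0, 0, 0, 0, 0]]]'

```text
time: 16.53
ee_pos: [0.4832, 0.2193, 0.1036]
eef_rot: [-0.587, 0.394, -0.394, 0.587]
ft_force: [-0.8, 0.5, 0.3]
width: 0.0006
```

```bash
python3 go.py .617 .273 .102 22.2
python3 - <<'E'
from h import *
b=np.array(grab("scene","scene9")["pixels"])
cv2.imwrite("pics/m9s.png",cv2.resize(b[190:320,310:470],None,fx=4.5,fy=4.5,interpolation=cv2.INTER_CUBIC))
E
```

```text
t 16.53 tcp [0.4832 0.2193 0.1036] jaw yaw -67.8 tilt y [-0.e+00  2.e-04 -1.e+00] F [-0.8  0.5  0.3] w 0.0005711845166006269
turn world 0.0  -> about tool y: -0.0 (other way 180.00)
shift tool now [  0.9   1.6 144.2]
shift tool after turn [  0.9   1.6 144.2] j7 -1.8450598389508315 j [ 0.04  0.29 -0.63  1.83  0.19  1.09 -1.85]
```

View pics/m9s.png

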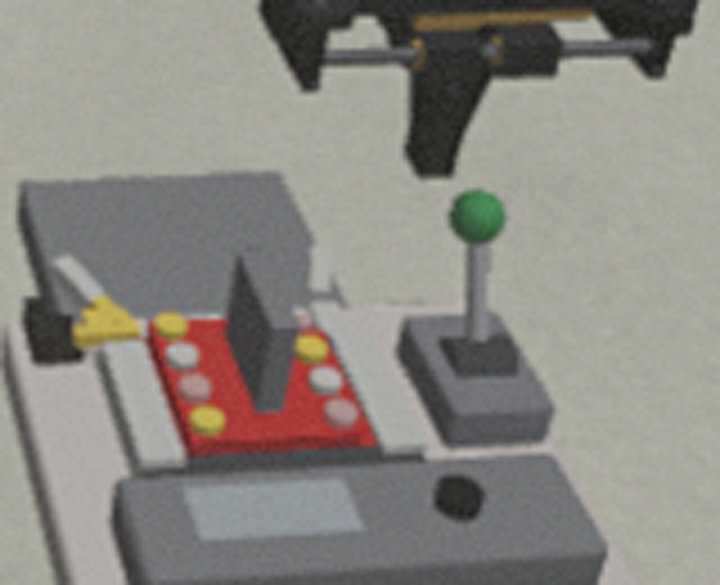

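Emit:
arm_command --targets '[[[0, 0.005, 0.005, 0, 0, 0], [0, 0.003, 0.01, 0, 0, 0], [0, 0, 0.012, 0, 0, 0], [0, 0, 0.01, 0, 0, 0], [0, 0, 0.01, 0, 0, 0], [0, 0, 0.01, 0, 0, 0], [0, 0, 0.01, 0, 0, 0], [0, 0, 0.008, 0, 0, 0], [0, 0, 0, 0, 0, 0]]]'

```text
time: 17.33
ee_pos: [0.5537, 0.2484, 0.0954]
eef_rot: [-0.587, 0.394, -0.394, 0.587]
ft_force: [-0.5, -0.0, -0.5]
width: 0.0009
```

```bash
python3 go.py .617 .273 .095 22.2
python3 - <<'E'
from h import *
b=np.array(grab("scene","scene10")["pixels"])
cv2.imwrite("pics/m10s.png",cv2.resize(b[190:320,310:470],None,fx=4.5,fy=4.5,interpolation=cv2.INTER_CUBIC))
E
```

```text
t 17.33 tcp [0.5537 0.2484 0.0954] jaw yaw -67.8 tilt y [ 7.e-04  7.e-04 -1.e+00] F [-0.5 -0.  -0.5] w 0.0009012743833282609
turn world -0.0  -> about tool y: 0.0 (other way -180.00)
shift tool now [ 1.2  0.5 67.9]
shift tool after turn [ 1.2  0.5 67.9] j7 -1.8767557828184633 j [-0.03  0.46 -0.6   1.63  0.28  1.13 -1.88]
```

View pics/m10s.png

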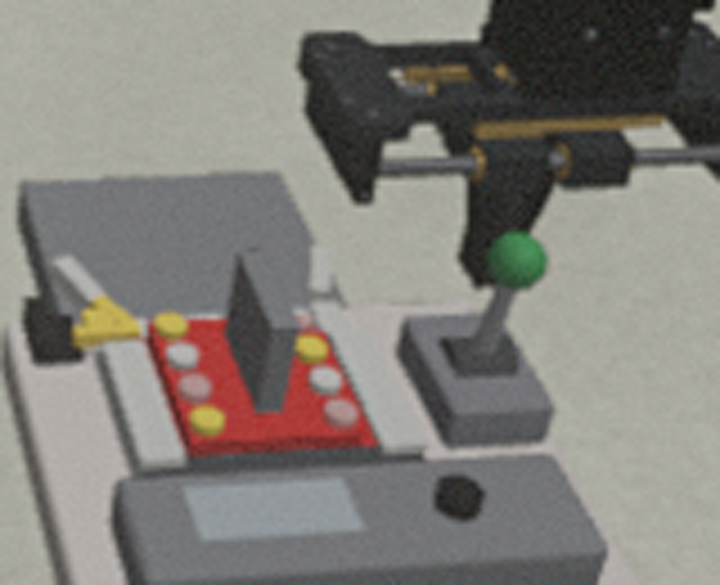

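Emit:
arm_command --targets '[[[-0.001, 0, 0.005, 0, 0, 0], [-0.001, 0, 0.006, 0, 0, 0], [0, 0, 0.006, 0, 0, 0], [0, 0, 0.004, 0, 0, 0], [0, 0, 0, 0, 0, 0]]]'

```text
time: 17.8
ee_pos: [0.5715, 0.2579, 0.0955]
eef_rot: [-0.587, 0.394, -0.394, 0.587]
ft_force: [-0.8, -0.7, 0.3]
width: 0.0006
```

Emit:
arm_command --targets '[[[0, 0, 0.002, 0, 0, 0], [0, 0, 0.002, 0, 0, 0], [0, 0, 0, 0, 0, 0]]]'

```text
time: 18.05
ee_pos: [0.5736, 0.2588, 0.0952]
eef_rot: [0.588, -0.395, 0.394, -0.586]
ft_force: [-4.4, -2.4, 1.0]
width: 0.0006
```

Emit:
arm_command --targets '[[[0, 0, 0.002, 0, 0, 0], [0, 0, 0.002, 0, 0, 0], [0, 0, 0, 0, 0, 0]]]'

```text
time: 18.3
ee_pos: [0.5745, 0.2591, 0.0947]
eef_rot: [0.59, -0.396, 0.393, -0.584]
ft_force: [-17.8, -8.9, 10.0]
width: 0.0005
```

Emit:
arm_command --targets '[[[0, 0, -0.006, 0, 0, 0], [0, 0, -0.01, 0, 0, 0], [0, 0, -0.015, 0, 0, 0], [0, 0, -0.02, 0, 0, 0], [0, -0.01, -0.02, 0, 0, 0], [0, -0.02, -0.015, 0, 0, 0], [0, -0.03, 0, 0, 0, 0], [0, -0.03, 0, 0, 0, 0], [0, -0.02, 0, 0, 0, 0], [0, -0.01, 0, 0, 0, 0], [0, 0, 0, 0, 0, 0]]]'

```text
time: 19.22
ee_pos: [0.4997, 0.2287, 0.2178]
eef_rot: [-0.586, 0.393, -0.395, 0.588]
ft_force: [-0.1, -0.3, -0.5]
width: 0.0004
```

Run:
```python
from h import *
b=np.array(grab("scene","scene11")["pixels"]); c=load("scene11")
cv2.imwrite("pics/m11.png",cv2.resize(b,(800,600))); cv2.imwrite("pics/m11s.png",cv2.resize(b[190:320,310:470],None,fx=4.5,fy=4.5,interpolation=cv2.INTER_CUBIC))
im=cv2.cvtColor(b,cv2.COLOR_BGR2HSV).astype(int)[200:300,380:460]; m=(im[...,0]>50)&(im[...,0]<85)&(im[...,1]>90); ys,xs=np.nonzero(m); u=(xs.mean()+380,ys.mean()+200)
from meas import sf
print(u,sf("scene11",[u],.1134,off=(0,0),sc=1))
a=np.array(grab("top","top11")["pixels"]); cv2.imwrite("pics/m11t.png",a); print(readout.read_state()["ft_force"])
```

```text
(np.float64(429.032967032967), np.float64(257.1978021978022)) [[31.3, 109.6]]
[-0.01258562  0.00575261 -0.40916507]
```

View pics/m11.png

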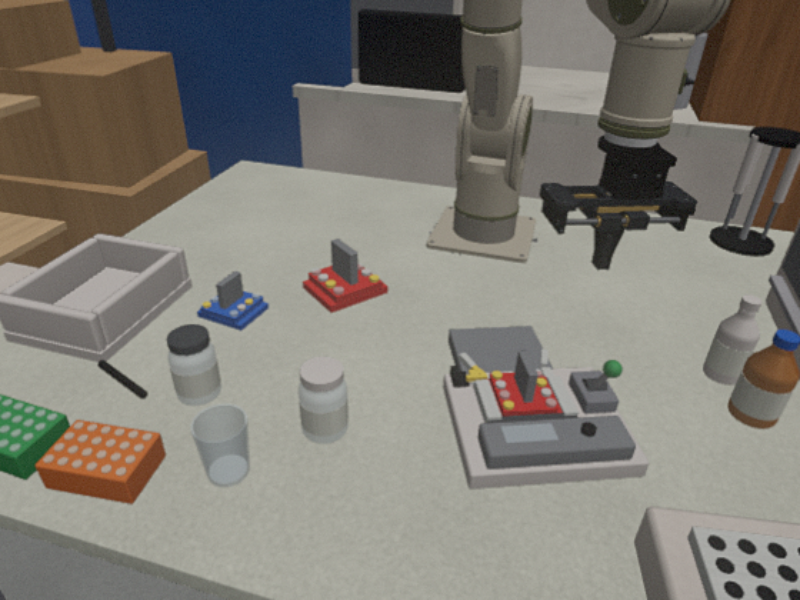

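View pics/m11s.png

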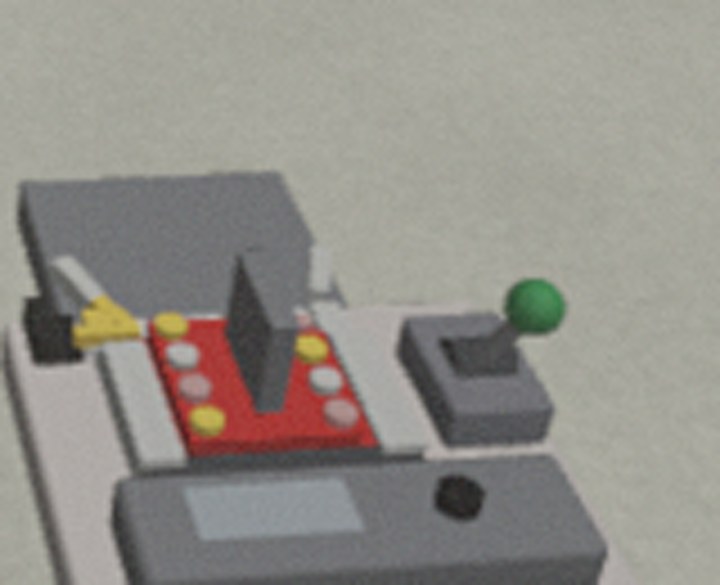

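```bash
python3 -c "
from bench import r
print(r.close_job())"
```

```text
the job is handed in; nothing more can be done
None
```

I took the smaller red carrier (84 x 99 mm measured; the other red one is 115 x 132 mm) by its fin and set it down at the mouth. I then slid it under the lips to the back stop, where the push force rose to about 11 N along the rails. After that I let go, lifted clear and pushed the green-tipped lever over until it stopped hard, at about 20 N. The job was handed in with the robot's clock at about 19 s, and the highest wrist force I read was about 22 N.

**Last checks:**
- **Carrier:** it is upright and seated.
- **Catch:** the sideways catch force vanished at the end of the slide. The yellow catch's pixel centre was 333.3 with the carrier home, against 332.7 at rest and 330.7 when pushed aside. The rightmost-pixel check told me nothing, because a yellow tube cap got into the mask.
- **Lever:** the ball measured x +31 mm from the seat against a nominal +33.6 mm (about 0.96 rad). That is slightly short, but within the camera error.
- **Blue carrier and jars:** they look unmoved in the last picture; I did not measure them.
- **Robot:** it is touching nothing.

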